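# Latch the lid of the blue-lidded food tub

## Task

One of the two white food tubs, the one with the blue lid, still has its toggle latch open and its lid standing up on the seal. First swing its steel hook over the keeper bar on the lid, then press the red lever down flat so that the lid is pulled tight and stays so. Do not push against the green-lidded tub, which is already latched.

Things in the scene. Friction and masses are not known exactly. Their poses are not given: they have to be found in the camera images.
- open_tub: White food tub with a blue lid, fixed; 212 x 140 mm. Origin: on the worktop below the lever's pivot, on the mid line. x points from the latch to the lid's hinge (away from the robot at yaw 0), z up. Front shoulder: x -67 to 37 mm, top z 45 mm, carries the latch. Box and lid: x 33 to 145 mm, lid top z 69 mm when tight. Lever pivot: a y line at x 0, z 66 mm. Symmetrical about y = 0.
- lid (a joint): Angle (rad) of the blue lid about its hinge (x 145, z 62 mm in the tub frame). A springy seal holds it up at 0.07, its highest, with the keeper about 6 mm up; 0 is tight. Pushed down, it springs up again unless latched.
- lever (a joint): Angle a (rad) of the red lever: it points along (-cos a, 0, sin a) in the tub frame; 0 = flat (end stop), starts at 0.9 to 1.1, upper stop 1.15. Stays where it is left; pressing it flat takes under 8 N at the pad, and over centre it stays shut. The lever is a plate 36 mm wide, 5 mm thick, reaching 93 mm from its pivot, with a round bead rising 4 mm along its free end.
- lever_pad (a point): Middle of the red lever's upper face (the face to press), 72 mm from the lever's pivot. Its z axis is square to the face, outward; its x axis points along the lever to the pivot.
- hook_pivot (a point): Pivot of the steel hook, on the lever 28 mm from the lever's own pivot; the hook swings about the tub's y direction. At the start the hook stands 65 to 83 degrees above level, claw up, held by friction; tipped forward (to the tub's +x) below about 55 degrees it falls onto the keeper by its own weight, with 4 mm or more of slack while the lever is raised, so it needs no aiming.
- claw (a point): Mouth of the claw at the hook's far end, 93 mm from hook_pivot; hooked, the keeper bar lies in it. The hook is a steel plate 40 mm wide. Its outer face, the one to push, lies 7 mm beyond the line hook_pivot to claw (standing: on the side of the lever and the tub's -x; lying: on top), from 44 to 101 mm along from the pivot; the lip at its end reaches 7 mm to the other side of the line.
- keeper (a point): Centre of the keeper, a steel bar 8 mm thick and 56 mm long (along y) on the front of the blue lid; z about 85 mm with the lid up, 79 mm tight.
- shut_tub: The same kind of tub with a green lid, already latched, its red lever flat, no moving parts; fixed to the worktop. Same frame and sizes as open_tub. Leave alone.

How it is judged:
By the outcome, as a careful person would: the job done as asked, in the order asked, and still so for the second after the job is handed in, with the robot touching nothing.
It also fails if it takes over 32 s, if anything falls off the work surface, if the arm or the gripper's body presses on something with over 40 N, if the wrist force passes 120 N, or if a joint passes its speed limit or range.

## Robot

A 6-joint arm with a two-finger parallel gripper is mounted at the origin on a cart in front of the work surface, level with it; the furniture and walls round the work are solid. World frame = base frame: x ahead of the robot, y to its left, z up, the work surface at z = 0. Lengths are in m, angles in degrees, forces in N, time in s.
With the tool pointing down it reaches from about 0.325 to 0.775 m from the base axis. Payload 5.5 kg.
Tool frame: the origin (TCP) lies at the centre of the arm's flange, where the gripper is bolted on; the fingertips stand 182 mm ahead of it and the grasp point (between the pads) lies 163 mm ahead of it; z points along the fingers, y is the line along which they close (so a half turn about z gives the same grasp; the last joint's range is limited). The gripper opens to 88 mm and grips with 3 to 60 N. Pads are 20 mm wide; open, the fingers measure 115 mm over their backs; the gripper's body (75 mm by 178 mm) begins 61 mm behind the grasp point.
Start: joints at [-80.254, 5.22, 70.514, -0, 104.267, -3.249], TCP at [0.135, -0.585, 0.405] pointing down, gripper open.
Joint ranges: [-164.24, 164.24], [-49.07, 125.15], [9.68, 141.18], [-86.29, 266.29], [3.28, 154.24], [-151.56, 151.56]. Speed limits (degrees/s): [147.25, 147.25, 172.46, 180, 180, 180].

## Interface

Orientations are given as [roll, pitch, yaw] about the fixed x, y, z axes, in that order (R = Rz(yaw) Ry(pitch) Rx(roll)).
In Python, from station import r gives the robot as it stands. The module is installed in compiled form; this text tells all that it offers. Calls block until the motion is done:
- r.reach(position, orientation): joint-space move of the TCP to a pose.
- r.servo_line(position, rotation=None, speed=0.15): straight line of the TCP; rotation=None keeps the orientation; speed is the mean speed in m/s.
- r.move_joints(angles): joint-space move.
- r.let_go() and r.grab(squeeze=None): open the fingers fully, or close them until they stop; squeeze is the grip in N (None keeps the last).
- r.wait(seconds).
- r.inverse_kinematics(position, orientation): joint angles nearest the present ones, or None.
- r.sense(): the state.
- r.snapshot(name): name is "side" or "top" or "wrist"; returns a dict with "frame" (420x560x3 uint8, red, green, blue), "fx", "fy", "cx", "cy" (pixels), "R" (3x3) and "t" (3): a world point X has camera coordinates R X + t. Camera axes: x right, y down, z forward; pixel columns grow to the right and rows downward; lengths in m; the calibration is good to about 2 mm. A picture is of the moment at which its call begins. There is no depth.
A pose or a line that the arm cannot do raises r.IKError and nothing moves.
- r.hand_in(): hands the job in; it is judged then, once.
The state is a dict: "clock": time; "joints": joint angles; "joint_vel": joint speeds; "joint_torque": joint torques, N m; "tcp_pos": TCP position; "orientation": TCP orientation; "contact_force": force on the tool from outside, world axes, zero at the start; "torque": the same for the moment, N m; "opening": finger opening in m; "gripper_force": force on a finger pad.
Only numpy, scipy, OpenCV 4.12 (cv2) and the standard library are available. Lean on these libraries where they do the work, as an engineer would, in place of code of your own. Each camera call takes 0.05 s, during which the arm holds its last target. There are 200 camera calls.

## Working session

There is one attempt and no reset: what is moved stays moved. The work goes in short steps, each a Python script; the robot and the scene stay as the last script left them, time stands still between calls to the robot, and variables do not carry over. Pictures are saved under pics/ and viewed, at most 10 in all, crops included, and the job is handed in when it is done.

```bash
mkdir -p pics
python3 - <<'E'
from station import r
import cv2,numpy as np,pickle
d={n:r.snapshot(n) for n in("side","top")}
pickle.dump(d,open("s0.pkl","wb"))
cv2.imwrite("pics/a.png",d["top"]["frame"][:,:,::-1]);cv2.imwrite("pics/b.png",d["side"]["frame"][:,:,::-1])
for n in d: print(n,d[n]["fx"],d[n]["cx"],d[n]["cy"],np.round(-np.array(d[n]["R"]).T@d[n]["t"],3),np.round(d[n]["R"],2).tolist())
E
```

```text
side 417.6043442072109 280.3571444060235 206.59661549820237 [ 0.299 -0.853  0.434] [[0.95, -0.3, 0.01], [-0.1, -0.37, -0.92], [0.28, 0.88, -0.38]]
top 450.94512282207876 277.28436405861424 214.59973505995387 [ 0.391 -0.11   1.077] [[0.01, -1.0, 0.0], [-0.99, -0.01, -0.16], [0.16, -0.0, -0.99]]
```

View pics/a.png

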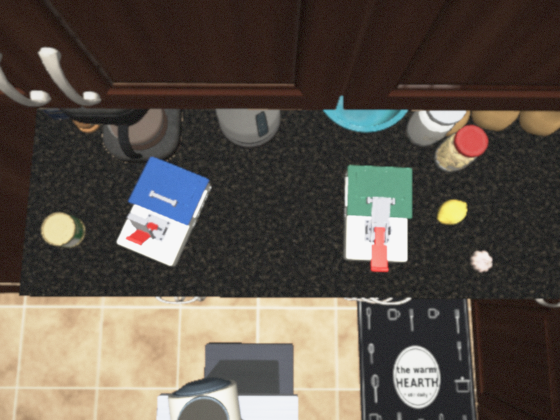

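View pics/b.png

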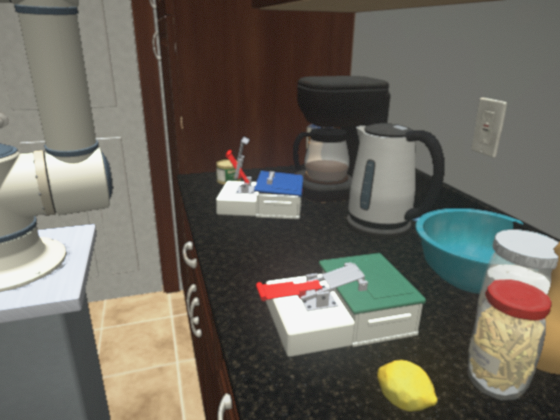

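The top view shows the open tub at about (165,210), its blue lid around (168,190), the red lever at (143,233) and the keeper at (162,197). The green-lidded tub is well away at (378,215). In the side view the hook stands up at (241,150).

```bash
cat > h.py <<'E'
import numpy as np,cv2
def ray(d,p):
    R=np.array(d["R"]);c=-R.T@np.array(d["t"])
    v=R.T@np.array([(p[0]-d["cx"])/d["fx"],(p[1]-d["cy"])/d["fy"],1]);return c,v/np.linalg.norm(v)
def plane(d,p,z):
    c,v=ray(d,p);return c+v*(z-c[2])/v[2]
def proj(d,X):
    q=np.array(d["R"])@X+d["t"];return np.array([d["cx"]+d["fx"]*q[0]/q[2],d["cy"]+d["fy"]*q[1]/q[2]])
def big(mask):
    cs,_=cv2.findContours(mask,cv2.RETR_EXTERNAL,cv2.CHAIN_APPROX_NONE);return max(cs,key=cv2.contourArea)
E
python3 - <<'E'
from h import *
import pickle
d=pickle.load(open("s0.pkl","rb"));t=d["top"]
hsv=cv2.cvtColor(t["frame"],cv2.COLOR_RGB2HSV)
m=cv2.inRange(hsv,(105,130,60),(125,255,255));m[:, 260:]=0
m=cv2.morphologyEx(m,cv2.MORPH_CLOSE,np.ones((9,9)))
P=np.array([plane(t,p[0],.072)[:2] for p in big(m)],np.float32)
c,s,a=cv2.minAreaRect(P);print("lid",c,s,a);b=cv2.boxPoints((c,s,a));print(b)
w=cv2.inRange(hsv,(0,0,140),(180,60,255));w[:, :100]=0;w[:,220:]=0;w[:180]=0;w[275:]=0
cw=big(w);print("white bbox px",cv2.boundingRect(cw));q=np.array([plane(t,p[0],.045)[:2] for p in cw],np.float32);print("white",cv2.boxPoints(cv2.minAreaRect(q)))
# short sides = x extent(112), long = 140
e1=b[1]-b[0];e2=b[2]-b[1];L=e1 if np.linalg.norm(e1)<np.linalg.norm(e2) else e2
if L[0]<0:L=-L
yaw=np.arctan2(L[1],L[0]);ux=np.array([np.cos(yaw),np.sin(yaw)])
o=np.array(c)-.089*ux;print("yaw",np.degrees(yaw),"origin",o)
R=np.array([[ux[0],-ux[1],0],[ux[1],ux[0],0],[0,0,1]])
for n in d:
  im=d[n]["frame"][:,:,::-1].copy()
  for X in [(-.067,.07,.045),(-.067,-.07,.045),(.145,.07,.062),(.145,-.07,.062),(0,0,.066),(.042,.028,.085),(.042,-.028,.085),(-.050,.018,.144),(-.050,-.018,.144)]:
    cv2.circle(im,tuple(int(round(v*1)) for v in proj(d[n],R@np.array(X)+[*o,0])),1,(0,255,255),-1)
  k=im[140:280,90:250] if n=="top" else im[120:230,200:320]
  cv2.imwrite(f"pics/c_{n}.png",cv2.resize(k,None,fx=4.5 if n=="top" else 5,fy=4.5 if n=="top" else 5,interpolation=cv2.INTER_CUBIC)[:600])
a=cv2.imread("pics/c_top.png");b=cv2.imread("pics/c_side.png");
A=cv2.resize(a,(400,350));B=cv2.resize(b,(400,367));C=np.zeros((367,800,3),np.uint8);C[:350,:400]=A;C[:,400:]=B;cv2.imwrite("pics/c.png",C)
E
```

```text
lid (0.6108424067497253, 0.13743336498737335) (0.1497507095336914, 0.11921095103025436) 67.936767578125
[[0.52747643 0.09043072]
 [0.6379576  0.04565156]
 [0.6942084  0.18443601]
 [0.58372724 0.22921517]]
white bbox px (117, 204, 74, 62)
white [[0.43757042 0.12621741]
 [0.5330974  0.08800985]
 [0.58711064 0.2230543 ]
 [0.4915837  0.26126188]]
yaw -22.063225 origin [0.52835988 0.17086439]
```

View pics/c.png

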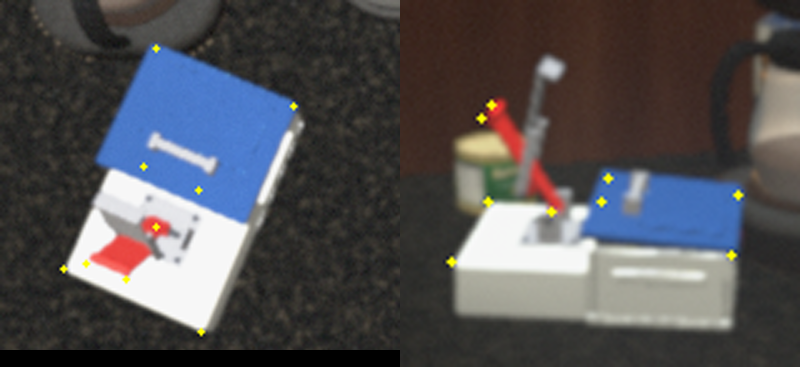

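The projected model corners land on the tub to within a few mm (tub corners, lever tip and pivot all fit), so the pose is about (0.528, 0.171) with yaw -22°. The next step is to push the hook forward from the lever side with closed fingers, above the lever's bead.

```bash
cat >> h.py <<'E'
YAW=-22.;O=np.array([.5275,.1700,0]);_c,_s=np.cos(np.radians(YAW)),np.sin(np.radians(YAW))
RT=np.array([[_c,-_s,0],[_s,_c,0],[0,0,1]])
def tip(x,z,tilt,flip=0):
    "TCP pose that puts the closed fingertips' centre at tub (x,0,z), fingers tilted toward tub +x"
    th=np.radians(tilt);zt=np.array([np.sin(th),0,-np.cos(th)])
    p=RT@(np.array([x,0,z])-.182*zt)+O
    return p.tolist(),([180,-tilt,YAW] if not flip else [180,tilt,YAW+180])
E
python3 - <<'E'
from h import *
from station import r
s=r.sense();print(s["orientation"],s["clock"])
for f in(0,1):
  for a in((-.10,.20),(.035,.142)): 
    q=r.inverse_kinematics(*tip(*a,25,f));print(f,None if q is None else np.round(q))
E
```

```text
[-1.79900106e+02 -3.86872577e-03  1.29943286e+01] 0.1
0 [ 37. -27. 105. -21.  89. 146.]
0 [ 23. -14. 100. -18.  76. 136.]
1 [ 37. -27. 105. -21.  89. -34.]
1 [ 23. -14. 100. -18.  76. -44.]
```

Run:
```python
from h import *
from station import r
r.grab(10)
r.reach(*tip(-.10,.20,25,1))
r.servo_line(*tip(-.045,.168,25,1),speed=.12)
f0=np.array(r.sense()["contact_force"])
for x,z in((-.02,.166),(0,.160),(.02,.150),(.035,.142)):
    r.servo_line(*tip(x,z,25,1),speed=.05)
    s=r.sense();print(x,np.round(np.array(s["contact_force"]),1),round(s["clock"],2))
r.servo_line(*tip(-.03,.175,25,1),speed=.15)
d={n:r.snapshot(n) for n in("side","top")};print(r.sense()["clock"])
A=cv2.resize(d["top"]["frame"][140:280,90:250],(400,350),interpolation=2);B=cv2.resize(d["side"]["frame"][100:230,190:330],(400,371),interpolation=2)
C=np.zeros((371,800,3),np.uint8);C[:350,:400]=A;C[:,400:]=B;cv2.imwrite("pics/d.png",C[:,:,::-1])
```

```text
-0.02 [-0.4 -1.   0.1] 5.75
0 [-0.1 -0.2  0.2] 6.32
0.02 [ 0.3 -1.   0.3] 6.92
0.035 [-0.2  0.5 -0.1] 7.41
8.1417
```

View pics/d.png

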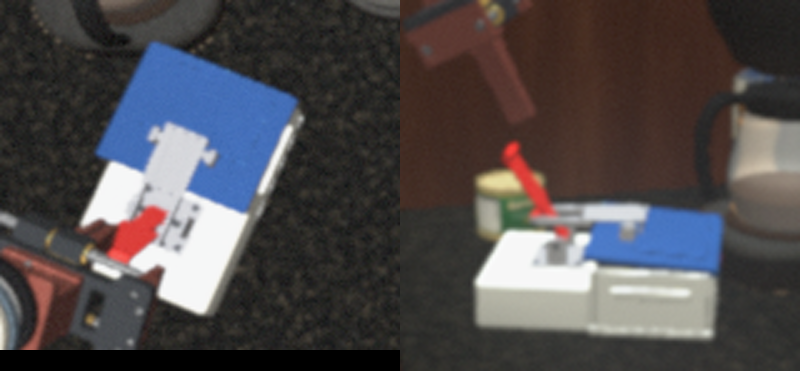

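The hook now lies over the keeper, with the claw beyond the bar at (180,140) in the left crop. The lever is still raised. I'll check the finger opening before pressing.

Run:
```python
from h import *
from station import r
s=r.sense();print(s["opening"],s["gripper_force"],s["clock"],s["tcp_pos"],tip(-.03,.175,25,1)[0])
for a in(1.1,0): print(np.round(r.inverse_kinematics(*tip(-.08*np.cos(a)+.01,.066+.08*np.sin(a),0,1))))
```

```text
0.0006585883407831984 0.0 8.1417 [0.42872956 0.20980001 0.33918201] [0.42836872549754396, 0.21005163469945623, 0.33994801724067025]
[ 16.  -5.  89.   0.  96. -52.]
[ 19.  -8. 100.   0.  89. -49.]
```

Run:
```python
from h import *
from station import r
def P(a,dz=0):
    n=.0025
    return tip(-.08*np.cos(a)+n*np.sin(a)+.010,.066+.08*np.sin(a)+n*np.cos(a)+dz,0,1)
r.servo_line(*tip(-.012,.165,0,1),speed=.1)
r.servo_line(*P(1.12,.003),speed=.1)
for a in np.arange(1.0,-.01,-.1):
    r.servo_line(*P(a),speed=.06)
    s=r.sense();f=np.array(s["contact_force"]);print(round(a,1),np.round(RT.T@f,1),round(s["clock"],2))
    if np.linalg.norm(f)>30:break
else:
  for k in range(1,6):
    p,o=P(0,-.001*k);r.servo_line(p,o,speed=.02);f=r.sense()["contact_force"];print(k,np.round(RT.T@f,1))
    if f[2]>18:break
r.wait(.2)
p=np.array(r.sense()["tcp_pos"]);print(p[2]-.182)
r.servo_line((p+[0,0,.1]).tolist(),speed=.15)
r.servo_line((p+[0,0,.1]+RT@[-.08,0,.03]).tolist(),speed=.2)
d={n:r.snapshot(n) for n in("side","top")};print(r.sense()["clock"],r.sense()["contact_force"])
A=cv2.resize(d["top"]["frame"][140:280,90:250],(400,350),interpolation=2);B=cv2.resize(d["side"]["frame"][100:230,190:330],(400,371),interpolation=2)
C=np.zeros((371,800,3),np.uint8);C[:350,:400]=A;C[:,400:]=B;cv2.imwrite("pics/e.png",C[:,:,::-1])
```

```text
1.0 [0.5 0.2 0.7] 9.98
0.9 [-0.3 -0.3 -0.3] 10.27
0.8 [ 0.1 -0.3  0.9] 10.55
0.7 [0.4 0.6 0.2] 10.83
0.6 [-0.2 -0.  -0.6] 11.12
0.5 [ 0.6 -0.   0.9] 11.4
0.4 [-0.4 -0.5 -0.4] 11.68
0.3 [-1.   0.2  1. ] 11.97
0.2 [-0.4  1.   0.3] 12.25
0.1 [0.1 0.4 0.3] 12.53
0.0 [-3.7 -4.2 17.6] 12.82
1 [-5.8 -6.1 22.1]
0.07215776146888786
14.7917 [ 0.62216972  0.24212329 -0.2335815 ]
```

View pics/e.png

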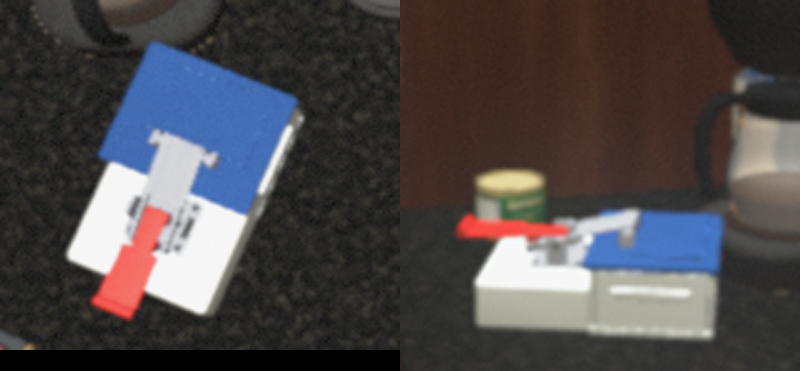

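The hook is on the keeper and the lever is down. The side crop leaves some doubt about whether it is fully flat, so I'll compare the red lever's end with projections at several angles.

Run:
```python
from h import *
from station import r
for n in("side","top"):
  d=r.snapshot(n);h=cv2.cvtColor(d["frame"],cv2.COLOR_RGB2HSV)
  m=cv2.inRange(h,(0,150,90),(8,255,255))|cv2.inRange(h,(172,150,90),(180,255,255))
  k=np.zeros_like(m)
  if n=="side":k[150:230,190:280]=1
  else:k[200:290,110:200]=1
  c=big(m*k)[:,0];print(n,"red bbox",c.min(0),c.max(0),"leftmost px rows",c[c[:,0]<=c[:,0].min()+3].mean(0), "lowest",c[c[:,1]>=c[:,1].max()-1].mean(0),"col means",[(x,c[c[:,0]==x][:,1].mean()) for x in range(c[:,0].min(),c[:,0].max()+1,6)])
  for a in(0,.05,.1,.2,.3):
    f=lambda s,y:proj(d,RT@np.array([-s*np.cos(a),y,.066+s*np.sin(a)])+O)
    print(a,"end mid",f(.093,0).round(1),"s=.05",f(.05,0).round(1),"corners",f(.093,.018).round(1),f(.093,-.018).round(1))
```

```text
side red bbox [210 175] [247 183] leftmost px rows [211.09090909 179.54545455] lowest [221.3  182.45] col means [(210, np.float64(180.0)), (216, np.float64(179.0)), (222, np.float64(180.5)), (228, np.float64(179.0)), (234, np.float64(179.5)), (240, np.float64(179.5)), (246, np.float64(180.5))]
0 end mid [210.4 181.3] s=.05 [226.4 181.9] corners [212.  179.1] [208.8 183.5]
0.05 end mid [210.4 179.6] s=.05 [226.4 181. ] corners [212.  177.5] [208.8 181.9]
0.1 end mid [210.4 178. ] s=.05 [226.4 180.1] corners [212.  175.9] [208.8 180.2]
0.2 end mid [210.8 174.7] s=.05 [226.6 178.4] corners [212.3 172.6] [209.2 176.9]
0.3 end mid [211.5 171.5] s=.05 [227.  176.7] corners [213.  169.4] [209.9 173.6]
top red bbox [126 223] [152 267] leftmost px rows [127.44444444 259.55555556] lowest [140.         266.57142857] col means [(126, np.float64(260.5)), (132, np.float64(257.5)), (138, np.float64(253.375)), (144, np.float64(249.85714285714286)), (150, np.float64(228.0))]
0 end mid [135.1 264.5] s=.05 [143.2 246.7] corners [127.7 261.4] [142.4 267.6]
0.05 end mid [134.4 264.4] s=.05 [142.9 246.6] corners [127.1 261.3] [141.8 267.5]
0.1 end mid [133.9 264.1] s=.05 [142.6 246.4] corners [126.5 261. ] [141.3 267.2]
0.2 end mid [132.8 263.3] s=.05 [142.1 245.9] corners [125.4 260.2] [140.3 266.4]
0.3 end mid [132.  262.1] s=.05 [141.7 245.2] corners [124.5 258.9] [139.5 265.3]
```

The lever reads within about 0.05 rad of flat. The tip stopped at 72 mm, which fits resting on the bead at z 72.5. A second press, further from the bead, will settle it.

Run:
```python
from h import *
from station import r
r.servo_line(*tip(-.064,.095,0,1),speed=.2)
f0=np.array(r.sense()["contact_force"])
for z in np.arange(.078,.061,-.001):
    r.servo_line(*tip(-.064,z,0,1),speed=.03)
    s=r.sense();f=RT.T@s["contact_force"]
    if f[2]>3: print(round(z,3),np.round(f,1),round(s["tcp_pos"][2]-.182,4))
    if f[2]>22:break
print(s["orientation"])
r.servo_line(*tip(-.064,.15,0,1),speed=.15)
r.servo_line(*tip(-.14,.20,0,1),speed=.25)
d=r.snapshot("side");h=cv2.cvtColor(d["frame"],cv2.COLOR_RGB2HSV)
m=cv2.inRange(h,(0,150,90),(8,255,255))|cv2.inRange(h,(172,150,90),(180,255,255))
m[:150]=0;m[230:]=0;m[:,:190]=0;m[:,280:]=0
c=big(m)[:,0];print(c.min(0),c.max(0),r.sense()["clock"])
```

```text
0.072 [-2.4 -1.5  5. ] 0.0727
0.071 [-4.1 -3.4 10.2] 0.0726
0.07 [-4.6 -4.  13.4] 0.0725
0.069 [-6.8 -4.9 18.3] 0.0723
0.068 [-8.3 -7.1 22.2] 0.0722
[1.79917912e+02 9.43620258e-02 1.58006058e+02]
[210 175] [247 183] 20.2083
```

The second press met a firm stop: 22 N moved it only 0.5 mm, well over the 8 N needed, and the lever didn't shift. Between the two crops the keeper dropped about 2.8 px, roughly the 6 mm of lid travel, so the lid is tight.

```bash
python3 -c "
from station import r
print(r.hand_in())"
```

```text
the job is handed in; nothing more can be done
None
```

The blue-lidded tub is latched: its hook is over the keeper, its lever is pressed down to a firm stop and its lid is pulled tight. The green-lidded tub was not touched, and I handed the job in at about 20 s; no verdict came back.

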